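# Shim the curing plate level

### The arm

A 6-joint arm with a two-finger parallel gripper is mounted at the origin on the work surface. World frame = base frame: x ahead of the robot, y to its left, z up, the work surface at z = 0. Lengths are in m, angles in rad, forces in N, time in s.
With the tool pointing down it reaches from about 0.35 to 0.975 m from the base axis. Payload 4.9 kg.
Tool frame: the origin (TCP) lies at the very end of the fingers, on their centre line; the grasp point (between the pads) lies ctrl.grip_point_offset behind it (ctrl.grip_point_offset is the distance from the TCP to the grasp point, in m); z points along the fingers, y is the direction in which the jaws open and shut (so a half turn about z gives the same grasp; the last joint's range is limited). The gripper opens to 85 mm and grips with 20 to 120 N. Pads are 22 mm wide; open, the fingers measure 114 mm over their backs; the gripper's body (76 mm by 85 mm) begins 54 mm behind the grasp point. The pads swing forward as they close: fully open they stand 13 mm farther back than shut.
Start: joints at [-1.373, 0.053, 1.613, -0, 1.476, -0.119], TCP at [0.195, -0.594, 0.231] pointing down, gripper open.
Joint ranges: [-3.01, 3.01], [-1.01, 2.22], [0.06, 2.58], [-1.02, 4.17], [0.09, 2.62], [-3.14, 3.14]. Speed limits (rad/s): [2.57, 2.57, 3.14, 3.14, 3.14, 3.14].

### API

Orientations are given as a rotation vector (axis times angle).
In Python, from station import ctrl gives the robot as it stands. The module is installed in compiled form; this text tells all that it offers.
- The arm moves only by the shell command python3 -m creep 'ROWS' [FORCE]. ROWS is JSON, a list of rows, each a list of 5 numbers: the closure in counts, from 0 (fully open) to 255 (shut), then the shift along the tool's x, y, z in mm, then the turn about the tool's z in rad. A call has 1 to 12 rows; each row is the pose to reach, as a shift and turn from the pose commanded when the call began, along the tool's axes at that moment; what a row does not reach only later rows make up. A row lasts 1/12 s, in which the tool goes at most 41.7 mm and 7.16 degrees, less where a joint would pass 70% of its speed; a pose out of reach is approached as far as the arm can. A call with a gripper value outside its range is refused whole. The fingers move at their own pace and stop on an object; FORCE is the grip in N (left out, the last holds). Time passes only in rows, so rows that repeat a pose let the fingers close. It gives the time, the measured TCP pose, the force and the opening at its end, in the units of the state.
- ctrl.get_obs(): the state, without advancing time (a new reading comes with each control period).
- ctrl.get_image(name): name is "scene" or "top" or "wrist"; returns the picture (384x512x3 uint8, red, green, blue); there is no depth.
- ctrl.calibration(name): a dict with "fx", "fy", "cx", "cy" (pixels), "k1" (the pictures are not rectified: a ray, as slopes to the right and down, at radius r is drawn at 1 + k1 r^2 times it, then the intrinsics apply), "R" (3x3) and "t" (3): a world point X has camera coordinates R X + t. Camera axes: x right, y down, z forward; pixel columns grow to the right and rows downward; lengths in m; the calibration is good to about 2 mm. A picture is of the moment at which its call begins: read the wrist's pose just before it. calibration takes no time and is no camera call; for the wrist camera it gives the pose at the moment of the call.
- ctrl.finish_job(): hands the job in, once; it reports no verdict.
Trained networks look in the newest picture that a camera, given by its name, has taken for a name from the list of things; names that differ only in an ending like _2 or _b are one class to them, and where a whole thing is asked for, a point or a joint stands for the part that bears it (a point fixed in the world has none). Each returns a list of dicts, best first, with "conf" (0 to 1); they miss things now and then, are a little off and sometimes report something else, mostly with a low value. They report only what shows in the picture. A call takes as long as a camera call. They do not tell look-alikes from the thing itself.
- ctrl.boxes_of(camera, label): "rect" ([left, top, width, height] in pixels, round what is visible of it).
- ctrl.outline_of(camera, label): "mask" (384x512 bool, what is visible of it) and "rect" ([left, top, width, height] in pixels, round what is visible of it).
The state is a dict: "t": time; "q": joint angles; "dq": joint speeds; "effort": joint torques, N m; "tool_pos": TCP position; "tool_rot": TCP orientation; "contact_force": force on the tool from outside, world axes, zero at the start; "wrist_torque": the same for the moment, N m; "opening": finger opening in m.
Only numpy, scipy, OpenCV 4.12 (cv2) and the standard library are available. Lean on these libraries where they do the work, as an engineer would, in place of code of your own. Each camera call takes 0.05 s, during which the arm holds its last target. There are 200 camera calls.

### The job

Pick up the black wedge and push its thin end under the rubber pad at the low corner ear of the curing plate, gently and bit by bit, until the bubble of the level on the plate sits between its two lines; then let go and leave the wedge there carrying the corner. Creep up on it: do not ram the wedge, and never raise the corner so far that the bubble runs over to the other end. Do not touch the plate with the robot or shove it along the bench, and leave the tin, bottle, cup and sanding block where they stand.

Things in the scene. Friction and masses are not known exactly. Their poses are not given: they have to be found in the camera images.
- plate: Aluminium plate 200 (its x) x 260 (its y) x 12 mm, top 38 mm above the bench when level, 1.4 to 3.1 kg, loose. Origin: at bench height under its middle; z up. Two brown lacquered knobs stand on it, tops 157 mm high, at x -45, y +45 and -65 mm. Its +y side is 4 to 9 mm low. From its +y edge, at x = +75 mm, sticks a 32 mm wide, 12 mm thick corner ear (y +130 to +152 mm).
- far_feet (a point): Point on the bench midway between the plate's two sound rubber feet (plate frame x -5, y -90 mm); the plate tips about the line through them, along its x. The third, too-short steel screw foot is at plate x 0, y +100 mm, 20 mm across. A wooden bar 16 mm high, screwed to the bench behind the two feet, keeps the plate from sliding along its -y.
- pad (a point): Lowest point of the domed rubber pad (18 mm across) under the ear, plate x +75, y +140 mm: 3 to 7 mm above the bench at the start, 11.5 mm with plate level and pad unloaded. Springy (1.3 N/mm, up to 12 mm); its squash depends on the unknown load, so the levelling depth must be found: 90 to 135 mm of wedge past the pad.
- wedge: Loose black plastic wedge 30 (x) x 190 (y) mm, 90 g; origin: on its underside, 100 mm from the thin end. Ramp from 2 mm thick at the thin end (y -100) to 24 mm at y +60 mm (0.14 mm per mm), then a heel block 30 x 30 mm, 40 mm high. Axes parallel to the plate's, it goes squarely in along the plate's -y, heel to +y. It takes 6 to 20 N to push under load; friction holds it when left.
- wedge_tip (a point): middle of the lower edge of the wedge's thin end (wedge frame y = -100 mm, at the underside)
- heel (a point): centre of the top of the wedge's heel block, 40 mm above its underside (wedge frame y = +75 mm)
- tin: white and blue rectangular tin 62 x 100 x 166 mm, bystander; origin at the centre of its underside
- bottle: white plastic bottle, 58 mm across, 150 mm high, bystander; origin at the centre of its underside
- cup: white mixing cup, 76 mm across, 85 mm high, bystander; origin at the centre of its underside
- sander: cork sanding block 120 x 65 x 32 mm, bystander; origin at the centre of its underside
- bubble_mid (a point): Centre of the white bubble (16 x 10 mm) of the level, the level's reading: its offset from vial_mid along the plate's y, 1 mm per 0.001 rad of tilt, stops at -16 mm (where it starts) and +16 mm. It floats to the higher end: negative while the ear is low, positive when too high. Between the lines when within 3 mm of 0. Swings if jolted, shifts 1 to 3 mm up when the wedge is let go.
- vial_mid (a point): Middle of the level's vial, midway between its two black lines (11 mm either side), on top of the grey level (110 along the plate's y x 32 x 22 mm) that lies on the plate at plate x +45, y -30 mm, 62 mm above the plate's origin
There are look-alikes about, which are no part of the job. What is meant by the wedge is not pink, and is the larger of those in its own colour.

How it is judged:
On the way:
1. the wedge's thin end is under the rubber pad, from outside, on the bench (y of wedge_tip in the frame of plate below 0.125 m and x of wedge_tip in the frame of plate between 0.057 and 0.093 m and height (world z) of wedge_tip below 0.006 m), for 0.1 s.
At the end, for the whole second after the job is handed in: The bubble rests between the two lines, within 3 mm of the middle (0.003 rad), the plate is level (within 8 mrad all round), the wedge lies flat on the bench with its thin end at least 60 mm past the pad and carries the corner (over 2 N), and wedge and plate are at rest with the robot clear (y of bubble_mid in the frame of vial_mid between -0.003 and 0.003 m and angle between plate's own z axis and vertical below 0.008 rad and contact force between wedge and plate above 2 N and y of wedge_tip in the frame of plate below 0.08 m and angle between wedge's own z axis and vertical below 0.06 rad and linear speed of wedge below 0.005 m/s and angular speed of plate below 0.01 rad/s); the robot touches nothing.
It fails at once if the wedge is rammed: over 25 N between wedge and plate (contact force between wedge and plate above 25 N).
It fails at once if the corner is raised far past level: the bubble goes over 12 mm past the middle towards the other end (y of bubble_mid in the frame of vial_mid above 0.012 m).
It fails at once if the robot touches the plate with over 2 N (contact force between any of the fingers, the arm and plate above 2 N).
It fails at once if the plate's feet are shoved over 12 mm along the bench (distance of far_feet from where it was at the start of the episode above 0.012 m).
It fails at once if the tin, bottle, cup or sanding block is moved over 20 mm (distance of any of tin, bottle, cup, sander from where it was at the start of the episode above 0.02 m).
It also fails if it takes over 64 s, if anything falls off the work surface, if the arm or the gripper's body presses on something with over 40 N, if the wrist force passes 120 N, or if a joint passes its speed limit or range.

## Working session

There is one attempt and no reset: what is moved stays moved. The work goes in short steps, Python scripts to look and compute and a shell command to move; the robot and the scene stay as the last step left them, time stands still between calls to the robot, and variables do not carry over. Pictures are saved under pics/ and viewed, about 8 in all and at most 12, crops included, and the job is handed in when it is done.

```bash
mkdir -p pics; python3 - <<'E'
from station import ctrl
import cv2,numpy as np
o=ctrl.get_obs(); print({k:np.round(v,3) for k,v in o.items()}, ctrl.grip_point_offset)
for n in("scene","top"):
    im=ctrl.get_image(n); cv2.imwrite(f"pics/{n}0.png",im[:,:,::-1])
    c=ctrl.calibration(n); print(n,{k:np.round(v,3).tolist() for k,v in c.items()})
    for l in("wedge","plate","vial_mid","bubble_mid","pad","tin","bottle","cup","sander"):
        print(l,[(np.round(b["rect"]).astype(int).tolist(),round(b["conf"],2)) for b in ctrl.boxes_of(n,l)[:4]])
a=cv2.imread("pics/scene0.png");b=cv2.imread("pics/top0.png")
cv2.imwrite("pics/both.png",cv2.resize(np.vstack([a,b]),None,fx=.78,fy=.78))
E
```

```text
{'t': np.float64(0.0), 'q': array([-1.373,  0.053,  1.614,  0.   ,  1.476, -0.119]), 'dq': array([ 0.   , -0.   ,  0.   ,  0.001,  0.   , -0.001]), 'effort': array([ 1.0000e-03, -3.9368e+01, -3.7018e+01,  0.0000e+00,  7.0000e-03,
       -0.0000e+00]), 'tool_pos': array([ 0.195, -0.593,  0.23 ]), 'tool_rot': array([-3.1  , -0.495,  0.   ]), 'contact_force': array([ 0.19 , -0.077, -0.835]), 'wrist_torque': array([-0.012,  0.02 ,  0.016]), 'opening': np.float64(0.085)} 0.0187
scene {'fx': 396.914, 'fy': 396.914, 'cx': 260.325, 'cy': 186.689, 'k1': -0.14, 'R': [[-0.153, 0.988, -0.002], [0.859, 0.132, -0.495], [-0.489, -0.077, -0.869]], 't': [0.158, -0.458, 1.584]}
wedge [([322, 203, 60, 15], 0.93), ([340, 230, 17, 50], 0.72), ([346, 144, 36, 42], 0.72)]
plate [([214, 116, 85, 78], 0.59)]
vial_mid [([211, 123, 90, 70], 0.59)]
bubble_mid [([317, 200, 65, 18], 0.36)]
pad []
tin [([142, 107, 39, 44], 0.82)]
bottle [([137, 164, 24, 38], 0.68)]
cup [([167, 204, 19, 28], 0.71)]
sander [([216, 230, 34, 44], 0.87)]
top {'fx': 364.249, 'fy': 364.249, 'cx': 252.646, 'cy': 192.806, 'k1': -0.064, 'R': [[0.013, -1.0, 0.006], [-0.995, -0.013, -0.102], [0.102, -0.005, -0.995]], 't': [-0.067, 0.611, 0.906]}
wedge [([138, 119, 18, 50], 0.93), ([108, 188, 78, 19], 0.88), ([103, 236, 52, 66], 0.58), ([215, 207, 109, 88], 0.3)]
plate [([212, 211, 113, 85], 0.8)]
vial_mid [([213, 212, 109, 84], 0.55)]
bubble_mid []
pad []
tin [([375, 251, 67, 37], 0.87)]
bottle []
cup [([334, 136, 38, 27], 0.84)]
sander [([262, 106, 33, 44], 0.56), ([214, 208, 109, 88], 0.47)]
```

```bash
ls
```

```text
pics
```

View pics/both.png

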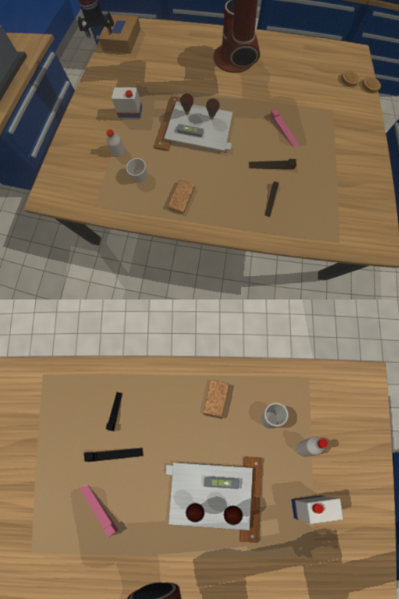

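The top view (crop px ×0.78) shows the candidates:
- a large black wedge at top (147,197)
- a small black wedge at (147,144)
- a pink wedge at (128,268)

I choose the large black one at (147,197), which has its heel on the left. The plate's ear is at about top (217,217).

```bash
cat > h.py <<'E'
from station import ctrl
import cv2,numpy as np
def K(c): return np.array([[c["fx"],0,c["cx"]],[0,c["fy"],c["cy"]],[0,0,1]]),np.array([c["k1"],0,0,0.])
def proj(c,P):
    k,d=K(c); return cv2.projectPoints(np.atleast_2d(np.float64(P)),cv2.Rodrigues(np.array(c["R"]))[0],np.array(c["t"],float),k,d)[0][:,0]
def ray(c,uv):
    k,d=K(c); n=cv2.undistortPoints(np.float64(uv).reshape(-1,1,2),k,d)[:,0]
    R=np.array(c["R"]); o=-R.T@np.array(c["t"]); return o,np.c_[n,np.ones(len(n))]@R
def onz(c,uv,z):
    o,d=ray(c,uv); return o+d*((z-o[2])/d[:,2:])
def tri(obs):
    A=np.zeros((3,3));b=np.zeros(3)
    for c,uv in obs:
        o,d=ray(c,[uv]); d=d[0]/np.linalg.norm(d); M=np.eye(3)-np.outer(d,d); A+=M;b+=M@o
    return np.linalg.solve(A,b)
E
python3 - <<'E'
from h import *
T=ctrl.calibration("top");S=ctrl.calibration("scene")
a=cv2.imread("pics/top0.png")[170:310,95:345];b=cv2.imread("pics/scene0.png")[105:285,200:400]
a=cv2.resize(a,(800,448),interpolation=2);cv2.imwrite("pics/c1.png",a)
b=cv2.resize(b,(660,594),interpolation=2);cv2.imwrite("pics/c2.png",b)
for n,c in(("top",T),("scene",S)):
    ctrl.get_image(n)
    for l in("wedge","plate"):
        for m in ctrl.outline_of(n,l)[:3]:
            r=cv2.minAreaRect(np.argwhere(m["mask"])[:,::-1].astype(np.float32))
            bp=cv2.boxPoints(r); print(n,l,round(m["conf"],2),bp.round(1).tolist(),onz(c,bp,.02 if l=="wedge" else .038)[:,:2].round(3).tolist())
E
```

```text
top wedge 0.86 [[99.69999694824219, 244.5], [112.19999694824219, 236.1999969482422], [151.39999389648438, 295.1000061035156], [138.89999389648438, 303.3999938964844]] [[0.473, 0.335], [0.495, 0.303], [0.347, 0.196], [0.325, 0.227]]
top wedge 0.8 [[134.8000030517578, 165.6999969482422], [146.89999389648438, 117.19999694824219], [157.8000030517578, 119.9000015258789], [145.60000610351562, 168.39999389648438]] [[0.68, 0.252], [0.812, 0.226], [0.805, 0.197], [0.674, 0.223]]
top wedge 0.76 [[107.19999694824219, 195.1999969482422], [181.89999389648438, 189.5], [182.89999389648438, 202.10000610351562], [108.19999694824219, 207.8000030517578]] [[0.601, 0.322], [0.619, 0.125], [0.586, 0.122], [0.568, 0.317]]
top plate 0.58 [[208.0, 287.8999938964844], [213.5, 207.89999389648438], [324.3999938964844, 215.39999389648438], [318.8999938964844, 295.5]] [[0.37, 0.049], [0.571, 0.04], [0.555, -0.243], [0.355, -0.229]]
scene wedge 0.73 [[344.20001220703125, 145.0], [354.6000061035156, 138.5], [383.79998779296875, 185.3000030517578], [373.3999938964844, 191.6999969482422]] [[0.345, 0.191], [0.311, 0.227], [0.489, 0.331], [0.519, 0.297]]
scene wedge 0.58 [[338.5, 275.79998779296875], [350.1000061035156, 232.0], [357.79998779296875, 234.0], [346.20001220703125, 277.8999938964844]] [[0.819, 0.199], [0.674, 0.226], [0.677, 0.25], [0.822, 0.222]]
scene plate 0.71 [[210.0, 178.5], [221.8000030517578, 115.80000305175781], [306.29998779296875, 131.6999969482422], [294.3999938964844, 194.5]] [[0.562, -0.24], [0.297, -0.255], [0.323, 0.053], [0.579, 0.039]]
```

View pics/c1.png

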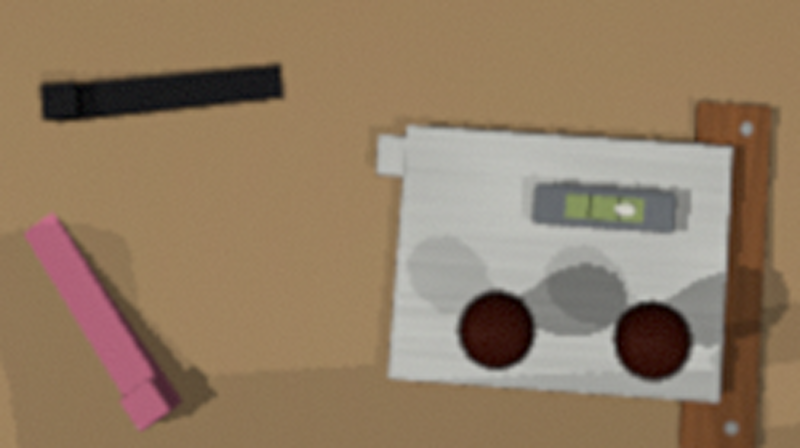

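View pics/c2.png

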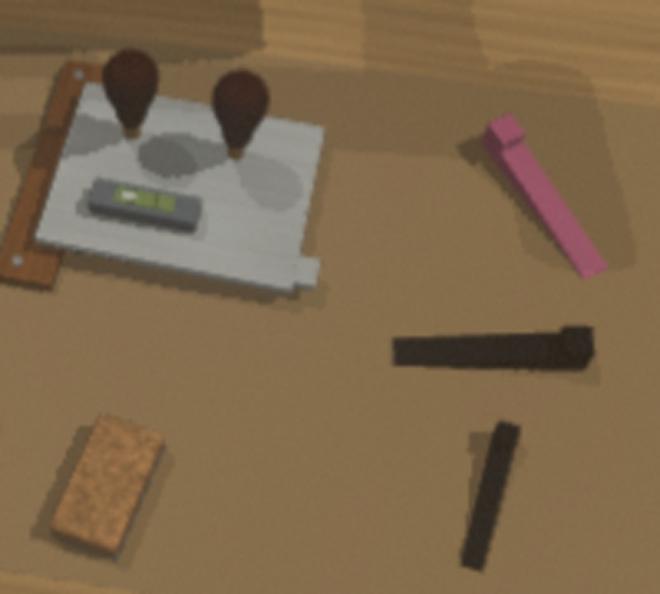

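The large wedge lies heel-left at crop1 (42..282, 64..120). The ear is at (377..405, 135..176), with the bubble at the far (right) end of the vial. Now I fit both poses from both views.

```bash
cat >> h.py <<'E'
from scipy.optimize import least_squares
def rz(a): return np.array([[np.cos(a),-np.sin(a),0],[np.sin(a),np.cos(a),0],[0,0,1]])
def plate_pt(p,P):  # p: x,y,yaw,tilt(neg: ear low); tips about y=-.09
    P=np.atleast_2d(P)-[0,-.09,0]; t=p[3]; Rx=np.array([[1,0,0],[0,np.cos(t),-np.sin(t)],[0,np.sin(t),np.cos(t)]])
    return (P@Rx.T+[0,-.09,0])@rz(p[2]).T+[p[0],p[1],0]
def wedge_pt(p,P): return np.atleast_2d(P)@rz(p[2]).T+[p[0],p[1],0]
E
python3 - <<'E'
from h import *
T=ctrl.calibration("top");S=ctrl.calibration("scene")
tp=lambda u:(np.array(u)+.5)/3.2-.5+[95,170]
sp=lambda u:(np.array(u)+.5)/3.3-.5+[200,105]
PT=[[.1,.13,.038],[.1,-.13,.038],[-.1,-.13,.038],[-.1,.13,.038],[.091,.152,.038],[.059,.152,.038],[.045,-.03,.062]]
ut=tp([[406,125],[734,147],[720,402],[388,379],[377,134],[376,175],[604,208]])
PS=[[-.1,-.13,.038],[-.1,.13,.038],[.1,-.13,.038],[.059,.152,.038],[.091,.152,.038],[.045,-.03,.062]]
us=sp([[88,82],[325,127],[37,240],[320,259],[315,287],[144,199]])
f=lambda p:np.r_[(proj(T,plate_pt(p,PT))-ut).ravel(),(proj(S,plate_pt(p,PS))-us).ravel(),(p[3]+.028)*100]
r=least_squares(f,[.46,-.1,-.07,-.03]);print("plate",r.x.round(4),r.fun.round(1))
p=r.x; lp=p.copy();lp[3]=0
print("pad",plate_pt(lp,[.075,.14,0]).round(4))
WT=[[.015,-.1,.002],[-.015,-.1,.002],[.015,.09,.04],[-.015,.09,.04],[.015,.06,.04],[-.015,.06,.04]]
wt=tp([[281,64],[285,97],[40,84],[42,120],[79,82],[81,119]])
WS=[[-.015,-.1,.002],[.015,-.1,0],[-.015,.09,.04],[-.015,.06,.04],[.015,.06,.04],[.015,.09,.04]]
ws=sp([[392,339],[393,367],[593,327],[565,327],[563,347],[592,350]])
g=lambda p:np.r_[(proj(T,wedge_pt(p,WT))-wt).ravel(),(proj(S,wedge_pt(p,WS))-ws).ravel()]
r=least_squares(g,[.6,.22,.08]);w=r.x;print("wedge",w.round(4),r.fun.round(1))
print("tip",wedge_pt(w,[0,-.1,0]).round(4),"heel",wedge_pt(w,[0,.075,.04]).round(4))
h=tri([(T,tp([60.5,101])),(S,sp([578,338]))]);print("heel tri",h.round(4))
for n,uvs in(("bench tip",[(T,tp([283,80])),(S,sp([392,353]))]),("ear",[(T,tp([376.5,154.5])),(S,sp([317.5,273]))])):print(n,tri(uvs).round(4))
o=ctrl.get_obs();R=cv2.Rodrigues(o["tool_rot"])[0];print(R.round(3))
E
```

```text
plate [ 0.4627 -0.1062 -0.0553 -0.0311] [ 0.2 -0.1 -0.6 -0.3 -0.3 -0.1 -0.1 -0.3  0.5  0.  -0.2 -0.3  0.1 -0.2
 -0.8 -0.3  0.1 -0.3 -0.7 -0.7  0.5 -0.3  0.4 -0.4  0.4 -0.2 -0.3]
pad [[0.5453 0.0295 0.    ]]
wedge [0.5944 0.2229 0.1286] [ 0.6 -0.6  0.4  0.2 -0.1 -0.   0.2  0.3 -0.8 -0.7 -0.5 -0.7 -0.1 -0.5
 -0.1 -0.4 -0.3 -1.2 -1.1 -1.4  0.5  1.   1.1  0.3]
tip [[0.6073 0.1237 0.    ]] heel [[0.5848 0.2973 0.04  ]]
heel tri [0.5845 0.2977 0.0367]
bench tip [ 0.6076  0.1248 -0.0014]
ear [0.5458 0.0423 0.0276]
[[ 0.95   0.312 -0.   ]
 [ 0.312 -0.95  -0.   ]
 [-0.     0.    -1.   ]]
```

Fits are within 1 px, and heights match (heel 0.037 against 0.040, tip about 0). Move: raise, then go over the heel. From the tool axes, the shift is x +648, y −724, with a turn of −1.383.

```bash
python3 -m creep '[[0,0,0,-70,0],[0,0,0,-70,0],[0,648,-724,-70,-1.383],[0,648,-724,-70,-1.383],[0,648,-724,-70,-1.383],[0,648,-724,-70,-1.383],[0,648,-724,-70,-1.383],[0,648,-724,-70,-1.383],[0,648,-724,-70,-1.383],[0,648,-724,-70,-1.383],[0,648,-724,-70,-1.383],[0,648,-724,-70,-1.383]]' 40
cat >> h.py <<'E'
def delta(x,y,z,ang,wx=True):
    """shift mm in tool axes and turn so TCP goes to xyz with tool y axis at world angle ang"""
    o=ctrl.get_obs();R=cv2.Rodrigues(o["tool_rot"])[0]
    d=R.T@(np.array([x,y,z])-o["tool_pos"])*1000
    a=np.arctan2(R[1,1],R[0,1]); t=-(ang-a); t=(t+np.pi)%(2*np.pi)-np.pi
    print("t",round(float(o["t"]),2),"tcp",o["tool_pos"].round(4),"F",o["contact_force"].round(2),"open",round(float(o["opening"]),4),"tilt",R[:,2].round(3)); print("shift",d.round(1),"turn",round(t,4))
E
python3 -c "
from h import *
delta(.5848,.2973,.2,.1286)"
```

```text
t: 2.3
tool_pos: [0.3623, -0.2104, 0.3016]
tool_rot: [2.219, 2.222, 0.0]
contact_force: [0.9, -0.5, 0.2]
opening: 0.0857
t 2.3 tcp [ 0.3623 -0.2104  0.3016] F [ 0.86 -0.49  0.19] open 0.0857 tilt [ 0.001 -0.001 -1.   ]
shift [507.5 223.2 101.4] turn -0.1271
```

```bash
python3 -m creep '[[0,507,223,40,-0.127],[0,507,223,40,-0.127],[0,507,223,40,-0.127],[0,507,223,40,-0.127],[0,507,223,40,-0.127],[0,507,223,40,-0.127],[0,507,223,40,-0.127],[0,507,223,40,-0.127],[0,507,223,40,-0.127],[0,507,223,100,-0.127],[0,507,223,100,-0.127],[0,507,223,100,-0.127]]'
python3 - <<'E'
from h import *
delta(.5848,.2973,.1,.1286)
c=ctrl.calibration("wrist");im=ctrl.get_image("wrist")
cv2.imwrite("pics/w1.png",im[:,:,::-1])
w=[.5944,.2229,.1286]
print(proj(c,wedge_pt(w,[[0,-.1,0],[0,.075,.04],[-.015,.09,.04],[.015,.09,.04],[.015,.06,.04],[-.015,.06,.04],[.015,-.1,.002],[-.015,-.1,.002]])).round(0).tolist())
for m in ctrl.outline_of("wrist","wedge")[:2]: print(m["conf"],m["rect"])
E
```

```text
t: 3.3
tool_pos: [0.5617, 0.2375, 0.227]
tool_rot: [2.079, 2.354, 0.001]
contact_force: [-0.4, -0.6, 0.2]
opening: 0.0856
t 3.3 tcp [0.5617 0.2375 0.227 ] F [-0.4  -0.59  0.16] open 0.0856 tilt [ 0.001  0.    -1.   ]
shift [ 56.5  30.2 127. ] turn -0.005
[[281.0, 243.0], [287.0, 109.0], [272.0, 94.0], [302.0, 94.0], [301.0, 123.0], [272.0, 123.0], [292.0, 244.0], [269.0, 244.0]]
0.95 [45.8, 57.7, 159.1, 113.6]
0.69 [267.7, 92.4, 34.0, 151.9]
```

View pics/w1.png

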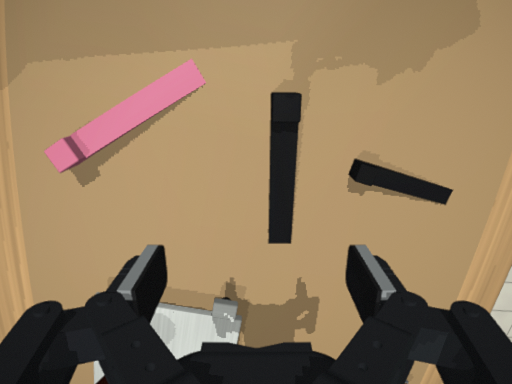

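The wrist view confirms the large wedge: heel at (272..301, 93..122) and tip at (269..291, 243), within 1 px of the prediction. Descend and grip the heel.

```bash
python3 -m creep '[[0,56.5,30,60,-0.005],[0,56.5,30,100,-0.005],[0,56.5,30,140,-0.005],[0,56.5,30,170,-0.005],[0,56.5,30,195,-0.005],[0,56.5,30,210,-0.005],[0,56.5,30,215,-0.005],[0,56.5,30,215,-0.005],[0,56.5,30,215,-0.005]]' 40
python3 -c "
from h import *
delta(.5848,.2973,.012,.1286)"
```

```text
t: 4.15
tool_pos: [0.5853, 0.2951, 0.0144]
tool_rot: [2.074, 2.357, 0.004]
contact_force: [-0.6, 0.2, 1.1]
opening: 0.0853
t 4.15 tcp [0.5853 0.2951 0.0144] F [-0.6   0.18  1.09] open 0.0853 tilt [ 0.003  0.001 -1.   ]
shift [ 2.2 -0.3  2.4] turn -0.001
```

```bash
python3 -m creep '[[0,0,0,0,0],[120,0,0,0,0],[255,0,0,0,0],[255,0,0,0,0],[255,0,0,0,0],[255,0,0,0,0],[255,0,0,0,0],[255,0,0,0,0],[255,0,0,0,0],[255,0,0,0,0],[255,0,0,0,0],[255,0,0,0,0]]' 50
python3 - <<'E'
from h import *
delta(.5848,.2973,.012,.1286)
c=ctrl.calibration("wrist");im=ctrl.get_image("wrist");cv2.imwrite("pics/w2.png",im[:,:,::-1])
w=[.5944,.2229,.1286]
print(proj(c,wedge_pt(w,[[0.015,-.1,0.002],[-.015,-.1,.002],[.015,.06,.04],[-.015,.06,.04]])).round(0).tolist())
E
```

```text
t: 5.15
tool_pos: [0.5845, 0.2953, 0.0131]
tool_rot: [2.074, 2.359, 0.002]
contact_force: [0.2, 0.5, 4.5]
opening: 0.0291
t 5.15 tcp [0.5845 0.2953 0.0131] F [0.19 0.47 4.49] open 0.0291 tilt [ 0.001  0.001 -1.   ]
shift [1.9 0.6 1.1] turn -0.0006
[[278.0, 442.0], [239.0, 442.0], [294.0, 304.0], [226.0, 304.0]]
```

View pics/w2.png

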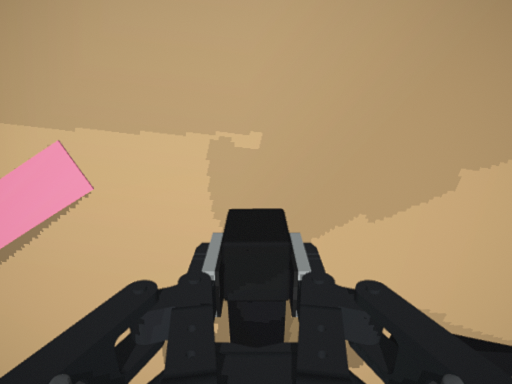

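The heel sits squarely between the pads (opening 29 mm, with the heel top at 222..290, 210..300). Next I align it with the plate, tip just outside the ear, lifted about 12 mm.

```bash
cat >> h.py <<'E'
PL=[0.4627,-0.1062,-0.0553,0]
def goto_tip(ytip,z,x=.075,L=.173): # TCP target for wedge tip at plate y
    q=plate_pt(PL,[x,ytip+L,0])[0]; delta(q[0],q[1],z,PL[2])
E
python3 -c "
from h import *
goto_tip(.18,.013)"
```

```text
t 5.2 tcp [0.5844 0.2953 0.013 ] F [-0.11  0.22  5.11] open 0.029 tilt [ 0.001  0.    -1.   ]
shift [-49.3 -33.9  -0. ] turn 0.1833
```

```bash
python3 -m creep '[[255,0,0,-8,0],[255,0,0,-12,0],[255,-10,-8,-12,0.05],[255,-20,-16,-12,0.1],[255,-30,-24,-12,0.15],[255,-40,-30,-12,0.183],[255,-49,-34,-12,0.183],[255,-49,-34,-12,0.183],[255,-49,-34,-12,0.183],[255,-49,-34,-12,0.183]]'
python3 - <<'E'
from h import *
goto_tip(.18,.013)
T=ctrl.calibration("top");im=ctrl.get_image("top")
a=cv2.resize(im[180:250,120:240,::-1],(720,420),interpolation=2)
s=ctrl.calibration("scene");b=cv2.resize(ctrl.get_image("scene")[140:215,255:375,::-1],None,fx=3.5,fy=3.5,interpolation=2)
cv2.imwrite("pics/a1.png",a);cv2.imwrite("pics/a2.png",b)
for l in("wedge",):
  for n in("top","scene"): print(n,[(np.round(m["rect"]),round(m["conf"],2)) for m in ctrl.boxes_of(n,l)])
for n,c,s,o in(("top",T,6,[120,180]),("scene",s,3.5,[255,140])):
    w=plate_pt(PL,[[.06,.18,.014],[.09,.18,.014],[.075,.355,.052]]); print(n,((proj(c,w)-o+.5)*s-.5).round(0).tolist())
E
```

```text
t: 6.03
tool_pos: [0.5568, 0.2423, 0.0245]
tool_rot: [2.281, 2.16, 0.001]
contact_force: [0.3, -0.1, -1.4]
opening: 0.0295
t 6.03 tcp [0.5568 0.2423 0.0245] F [ 0.31 -0.15 -1.43] open 0.0295 tilt [ 0.001  0.    -1.   ]
shift [-0.2  0.3 11.5] turn 0.0005
top [(array([126., 268.,  26.,  34.]), 0.9), (array([131., 205.,  72.,  18.]), 0.88), (array([136., 118.,  21.,  52.]), 0.85), (array([211., 207., 113.,  91.]), 0.17)]
scene [(array([338., 231.,  19.,  48.]), 0.87), (array([303., 186.,  55.,  22.]), 0.59)]
top [[497.0, 261.0], [502.0, 192.0], [73.0, 194.0]]
scene [[175.0, 166.0], [170.0, 193.0], [367.0, 194.0]]
```

View pics/a1.png

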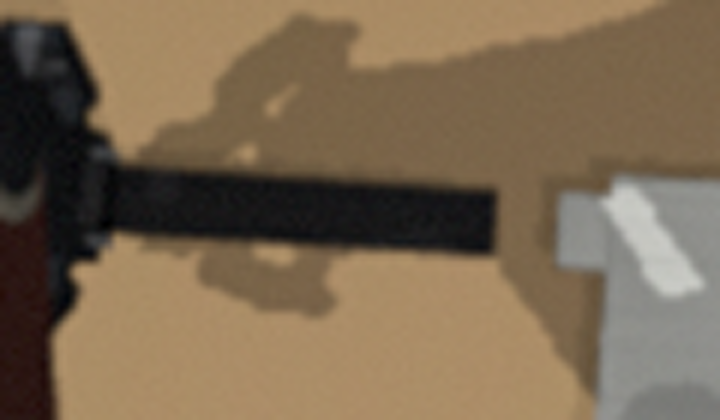

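The wedge is lined up: tip at crop (496, 188..253), ear at (557..605, 190..268), so about 2 mm high in +x. I lower it with a −2 mm correction, and build a bubble reader that rectifies the vial in the top and scene views.

```bash
python3 -m creep '[[255,0,-2,4,0],[255,0,-2,8,0],[255,0,-2,10,0],[255,0,-2,11.5,0],[255,0,-2,11.5,0],[255,-4,-2,11.5,0],[255,-8,-2,11.5,0],[255,-12,-2,11.5,0],[255,-16,-2,11.5,0],[255,-20,-2,11.5,0],[255,-24,-2,11.5,0],[255,-28,-2,11.5,0]]'
cat >> h.py <<'E'
def vial(n,tilt=-.03,s=8):
    c=ctrl.calibration(n);im=ctrl.get_image(n)[:,:,::-1]
    p=list(PL);p[3]=tilt
    q=plate_pt(p,[[.045+a,-.03+b,.062] for a,b in((.012,-.04),(.012,.04),(-.012,.04),(-.012,-.04))])
    uv=np.float32(proj(c,q)); W,H=80*s,24*s
    M=cv2.getPerspectiveTransform(uv,np.float32([[0,0],[W,0],[W,H],[0,H]])-np.float32([.0,.0]))
    pt=cv2.warpPerspective(im,M,(W,H),flags=cv2.INTER_CUBIC).astype(np.float32)
    return pt
E
python3 - <<'E'
from h import *
goto_tip(.12,.013)
P=[vial(n) for n in("top","scene")]
cv2.imwrite("pics/v1.png",np.vstack(P))
for p in P:
    m=p[70:122].mean(0); print(np.c_[np.arange(-40,40,2),m.reshape(40,16,3).mean(1).round(0)].astype(int).tolist())
E
```

```text
t: 7.23
tool_pos: [0.5531, 0.2139, 0.013]
tool_rot: [2.282, 2.159, 0.001]
contact_force: [-0.9, 1.3, 1.6]
opening: 0.029
t 7.23 tcp [0.5531 0.2139 0.013 ] F [-0.89  1.31  1.58] open 0.029 tilt [ 0.001  0.    -1.   ]
shift [-31.6   2.4   0. ] turn 0.0001
[[-40, 122, 118, 115], [-38, 123, 118, 114], [-36, 123, 117, 113], [-34, 123, 118, 114], [-32, 118, 129, 122], [-30, 108, 150, 137], [-28, 101, 161, 145], [-26, 114, 165, 152], [-24, 148, 180, 172], [-22, 188, 205, 203], [-20, 205, 218, 218], [-18, 210, 222, 223], [-16, 210, 222, 222], [-14, 204, 215, 216], [-12, 190, 202, 203], [-10, 166, 190, 185], [-8, 131, 175, 163], [-6, 106, 165, 148], [-4, 101, 163, 145], [-2, 102, 163, 147], [0, 102, 163, 147], [2, 103, 164, 147], [4, 104, 165, 148], [6, 102, 161, 145], [8, 95, 148, 133], [10, 83, 129, 116], [12, 88, 139, 125], [14, 100, 158, 142], [16, 105, 166, 149], [18, 104, 164, 148], [20, 103, 163, 147], [22, 103, 163, 147], [24, 103, 165, 148], [26, 104, 164, 147], [28, 106, 151, 138], [30, 105, 124, 115], [32, 93, 95, 90], [34, 86, 81, 79], [36, 85, 81, 79], [38, 86, 83, 81]]
[[-40, 10
[... 217 characters left out ...]
71, 169], [-18, 153, 172, 171], [-16, 149, 170, 167], [-14, 142, 164, 161], [-12, 127, 154, 148], [-10, 108, 143, 135], [-8, 90, 134, 124], [-6, 80, 129, 117], [-4, 80, 129, 117], [-2, 81, 130, 118], [0, 80, 129, 117], [2, 79, 128, 118], [4, 79, 128, 117], [6, 78, 125, 114], [8, 73, 116, 106], [10, 69, 108, 99], [12, 73, 115, 106], [14, 78, 126, 115], [16, 79, 129, 117], [18, 80, 130, 117], [20, 80, 130, 118], [22, 80, 130, 118], [24, 79, 127, 116], [26, 78, 122, 111], [28, 76, 106, 99], [30, 74, 87, 83], [32, 74, 78, 77], [34, 75, 77, 77], [36, 75, 77, 77], [38, 74, 77, 77]][ WARN:0@0.912] global loadsave.cpp:1063 imwrite_ Unsupported depth image for selected encoder is fallbacked to CV_8U.
```

View pics/v1.png

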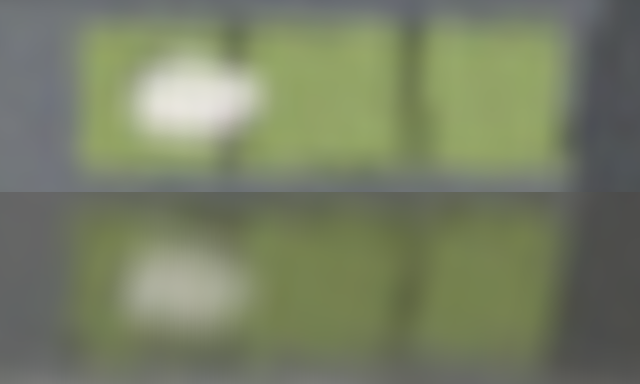

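Both views agree: bubble at about −16 mm (u≈190), with the lines at u≈235 and 410. I add a numeric reader and push slowly.

```bash
cat >> h.py <<'E'
def bubble(n,tilt=-.015):
    p=vial(n,tilt); x=(np.arange(640)+.5)/8-40
    b=p[70:122,:,0].mean(0); v=np.clip(b-np.median(b[80:560])-25,0,None)*(abs(x)<28)
    l=p[np.r_[26:46,142:162],:,1].mean(0); ds=[]
    for s in(-1,1):
        k=abs(x-s*11)<6; w=np.clip(np.percentile(l[k],80)-l[k],0,None); ds.append((w*x[k]).sum()/w.sum())
    c=(v*x).sum()/max(v.sum(),1e-6)
    print(n,"bubble %.2f  lines %.1f %.1f  reading %.2f (vis %.0f)"%(c,*ds,c-np.mean(ds),v.max()))
def status(ytip=.05):
    goto_tip(ytip,.013)
    o=ctrl.get_obs(); q=(np.array(o["tool_pos"])-[PL[0],PL[1],0])@rz(PL[2]); print("tip plate x,y mm",(q[0]*1000).round(1),((q[1]-.173)*1000).round(1))
    for n in("top","scene"): bubble(n)
E
python3 -m creep '[[255,-2,0,0,0],[255,-4,0,0,0],[255,-6,0,0,0],[255,-8,0,0,0],[255,-10,0,0,0],[255,-12,0,0,0],[255,-14,0,0,0],[255,-16,0,0,0],[255,-18,0,0,0],[255,-20,0,0,0],[255,-22,0,0,0],[255,-24,0,0,0]]'
python3 -c "
from h import *
status()"
```

```text
t: 8.33
tool_pos: [0.5518, 0.1902, 0.013]
tool_rot: [2.282, 2.159, 0.001]
contact_force: [-0.5, 3.0, 4.6]
opening: 0.0293
t 8.33 tcp [0.5518 0.1902 0.013 ] F [-0.49  3.04  4.57] open 0.0293 tilt [ 0.  0. -1.]
shift [-77.9   2.4   0. ] turn 0.0002
tip plate x,y mm 72.6 127.9
top bubble -14.62  lines -9.5 13.7  reading -16.71 (vis 82)
scene bubble -16.11  lines -11.1 13.5  reading -17.30 (vis 49)
```

```bash
python3 -m creep '[[255,-2,0,0,0],[255,-4,0,0,0],[255,-6,0,0,0],[255,-8,0,0,0],[255,-10,0,0,0],[255,-12,0,0,0],[255,-14,0,0,0],[255,-16,0,0,0],[255,-18,0,0,0],[255,-20,0,0,0],[255,-22,0,0,0],[255,-24,0,0,0]]'
python3 -c "
from h import *
status()"
```

```text
t: 9.43
tool_pos: [0.5504, 0.1671, 0.013]
tool_rot: [-2.281, -2.159, -0.003]
contact_force: [0.0, 7.0, 5.2]
opening: 0.0296
t 9.43 tcp [0.5504 0.1671 0.013 ] F [0.01 7.01 5.18] open 0.0296 tilt [ 0.001  0.002 -1.   ]
shift [-54.7   2.5  -0.1] turn 0.0001
tip plate x,y mm 72.5 104.7
top bubble -14.95  lines -8.9 12.4  reading -16.75 (vis 110)
scene bubble -16.06  lines -8.4 11.4  reading -17.53 (vis 64)
```

```bash
python3 -m creep '[[255,-1.5,0,0,0],[255,-3,0,0,0],[255,-4.5,0,0,0],[255,-6,0,0,0],[255,-7.5,0,0,0],[255,-9,0,0,0],[255,-10.5,0,0,0],[255,-12,0,0,0],[255,-13.5,0,0,0],[255,-15,0,0,0],[255,-16.5,0,0,0],[255,-18,0,0,0]]'
python3 -c "
from h import *
status()"
```

```text
t: 10.53
tool_pos: [0.5495, 0.1498, 0.013]
tool_rot: [-2.281, -2.158, -0.004]
contact_force: [1.1, 10.4, 3.7]
opening: 0.0293
t 10.53 tcp [0.5495 0.1498 0.013 ] F [ 1.14 10.35  3.74] open 0.0293 tilt [ 0.001  0.003 -1.   ]
shift [-37.4   2.5  -0.1] turn 0.0002
tip plate x,y mm 72.5 87.4
top bubble -17.74  lines -11.5 11.5  reading -17.71 (vis 67)
scene bubble -19.20  lines -12.1 10.5  reading -18.43 (vis 42)
```

```bash
python3 -m creep '[[255,-1.5,0,0,0],[255,-3,0,0,0],[255,-4.5,0,0,0],[255,-6,0,0,0],[255,-7.5,0,0,0],[255,-9,0,0,0],[255,-10.5,0,0,0],[255,-12,0,0,0],[255,-13,0,0,0],[255,-14,0,0,0],[255,-15,0,0,0],[255,-16,0,0,0]]'
python3 -c "
from h import *
status()"
```

```text
t: 11.63
tool_pos: [0.5484, 0.1342, 0.013]
tool_rot: [-2.28, -2.158, -0.005]
contact_force: [0.7, 10.6, 4.5]
opening: 0.0291
t 11.63 tcp [0.5484 0.1342 0.013 ] F [ 0.71 10.6   4.53] open 0.0291 tilt [ 0.001  0.004 -1.   ]
shift [-21.8   2.7  -0.1] turn 0.0
tip plate x,y mm 72.3 71.8
top bubble -16.72  lines -11.9 11.3  reading -16.44 (vis 52)
scene bubble -17.96  lines -12.9 10.4  reading -16.71 (vis 25)
```

```bash
python3 -m creep '[[255,-1,0,0,0],[255,-2,0,0,0],[255,-3,0,0,0],[255,-4,0,0,0],[255,-5,0,0,0],[255,-6,0,0,0],[255,-7,0,0,0],[255,-8,0,0,0],[255,-9,0,0,0],[255,-10,0,0,0],[255,-11,0,0,0],[255,-12,0,0,0]]'
python3 -c "
from h import *
status()"
```

```text
t: 12.73
tool_pos: [0.5477, 0.1223, 0.013]
tool_rot: [-2.28, -2.158, -0.005]
contact_force: [-0.7, 10.9, 5.4]
opening: 0.0295
t 12.73 tcp [0.5477 0.1223 0.013 ] F [-0.67 10.95  5.36] open 0.0295 tilt [ 0.     0.004 -1.   ]
shift [-9.8  2.7 -0. ] turn 0.0
tip plate x,y mm 72.3 59.8
top bubble -16.94  lines -12.2 10.5  reading -16.14 (vis 53)
scene bubble -18.50  lines -12.8 9.9  reading -17.04 (vis 28)
```

```bash
python3 -m creep '[[255,-1,0,0,0],[255,-2,0,0,0],[255,-3,0,0,0],[255,-4,0,0,0],[255,-5,0,0,0],[255,-6,0,0,0],[255,-7,0,0,0],[255,-8,0,0,0],[255,-8,0,0,0],[255,-8,0,0,0]]'
python3 -c "
from h import *
status()
cv2.imwrite('pics/v2.png',np.vstack([vial(n,-.015).astype(np.uint8) for n in('top','scene')]))"
```

```text
t: 13.67
tool_pos: [0.5473, 0.1138, 0.013]
tool_rot: [-2.281, -2.158, -0.003]
contact_force: [-0.1, 9.6, 5.4]
opening: 0.029
t 13.67 tcp [0.5473 0.1138 0.013 ] F [-0.14  9.59  5.36] open 0.029 tilt [ 0.     0.003 -1.   ]
shift [-1.3  2.7  0. ] turn 0.0001
tip plate x,y mm 72.3 51.3
top bubble -15.69  lines -12.1 10.1  reading -14.70 (vis 55)
scene bubble -16.88  lines -11.3 10.3  reading -16.34 (vis 25)
```

View pics/v2.png

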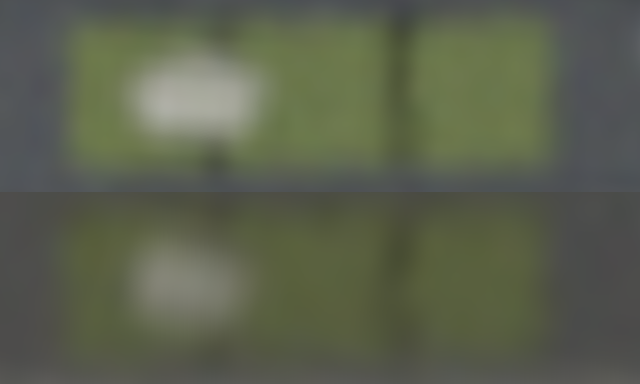

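The bubble has left the end stop (top view u≈198, with the lines at 215 and 397). At about 0.6 mm of bubble per mm of wedge I continue with smaller steps.

```bash
python3 -m creep '[[255,-1,0,0,0],[255,-2,0,0,0],[255,-3,0,0,0],[255,-4,0,0,0],[255,-5,0,0,0],[255,-6,0,0,0],[255,-7,0,0,0],[255,-8,0,0,0],[255,-9,0,0,0],[255,-10,0,0,0],[255,-10,0,0,0],[255,-10,0,0,0]]'
python3 -c "
from h import *
status(.03)"
```

```text
t: 14.87
tool_pos: [0.5467, 0.1039, 0.013]
tool_rot: [-2.28, -2.158, -0.003]
contact_force: [-0.2, 8.8, 5.9]
opening: 0.0293
t 14.87 tcp [0.5467 0.1039 0.013 ] F [-0.18  8.85  5.91] open 0.0293 tilt [ 0.     0.003 -1.   ]
shift [-11.4   2.8  -0. ] turn 0.0001
tip plate x,y mm 72.2 41.4
top bubble -10.03  lines -13.2 10.1  reading -8.45 (vis 55)
scene bubble -11.22  lines -13.4 9.5  reading -9.24 (vis 25)
```

```bash
python3 -m creep '[[255,-1,0,0,0],[255,-2,0,0,0],[255,-3,0,0,0],[255,-4,0,0,0],[255,-5,0,0,0],[255,-6,0,0,0],[255,-7,0,0,0],[255,-7,0,0,0],[255,-7,0,0,0],[255,-7,0,0,0]]'
python3 -c "
from h import *
status(.03)"
```

```text
t: 15.8
tool_pos: [0.5463, 0.0968, 0.013]
tool_rot: [-2.281, -2.158, -0.003]
contact_force: [-0.5, 7.7, 5.1]
opening: 0.0293
t 15.8 tcp [0.5463 0.0968 0.013 ] F [-0.46  7.66  5.14] open 0.0293 tilt [ 0.     0.003 -1.   ]
shift [-4.3  2.8 -0. ] turn 0.0001
tip plate x,y mm 72.2 34.3
top bubble -5.16  lines -13.2 9.6  reading -3.36 (vis 57)
scene bubble -6.56  lines -13.8 9.0  reading -4.16 (vis 22)
```

```bash
python3 -m creep '[[255,-1,0,0,0],[255,-2,0,0,0],[255,-2.5,0,0,0],[255,-2.5,0,0,0],[255,-2.5,0,0,0],[255,-2.5,0,0,0]]'
python3 -c "
from h import *
status(.03)
cv2.imwrite('pics/v3.png',np.vstack([vial(n,0).astype(np.uint8) for n in('top','scene')]))"
```

```text
t: 16.4
tool_pos: [0.5462, 0.0945, 0.013]
tool_rot: [-2.28, -2.158, -0.004]
contact_force: [0.9, 10.4, 5.3]
opening: 0.0294
t 16.4 tcp [0.5462 0.0945 0.013 ] F [ 0.94 10.38  5.27] open 0.0294 tilt [ 0.     0.003 -1.   ]
shift [-2.   2.7  0. ] turn -0.0
tip plate x,y mm 72.3 32.0
top bubble -2.72  lines -13.0 9.6  reading -1.03 (vis 55)
scene bubble -3.41  lines -13.5 9.2  reading -1.24 (vis 28)
```

View pics/v3.png

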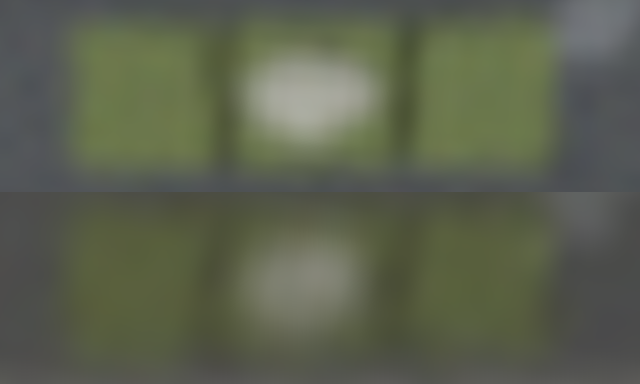

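The bubble is centred between the lines (top u≈308 against 222 and 403), reading about −1. I release slowly and watch the shift.

```bash
python3 -m creep '[[255,0,0,0,0],[200,0,0,0,0],[150,0,0,0,0],[100,0,0,0,0],[50,0,0,0,0],[0,0,0,0,0],[0,0,0,0,0],[0,0,0,0,0],[0,0,0,0,0],[0,0,0,0,0]]' 20
python3 -c "
from h import *
status(.03)"
```

```text
t: 17.43
tool_pos: [0.5462, 0.0929, 0.0128]
tool_rot: [2.282, 2.159, -0.0]
contact_force: [0.5, -0.5, -0.1]
opening: 0.0852
t 17.43 tcp [0.5462 0.0929 0.0128] F [ 0.46 -0.51 -0.08] open 0.0852 tilt [-0. -0. -1.]
shift [-0.4  2.6 -0.2] turn 0.0002
tip plate x,y mm 72.4 30.4
top bubble -1.47  lines -13.2 9.5  reading 0.37 (vis 51)
scene bubble -2.35  lines -13.7 9.1  reading -0.05 (vis 25)
```

Released, the bubble reads about +0.2 mm. I retreat straight up, then away, and recheck.

```bash
python3 -m creep '[[0,0,0,-5,0],[0,0,0,-15,0],[0,0,0,-30,0],[0,0,0,-55,0],[0,0,0,-90,0],[0,0,0,-130,0],[0,0,0,-170,0],[0,0,0,-200,0],[0,40,0,-200,0],[0,80,0,-200,0],[0,120,0,-200,0],[0,160,0,-200,0]]'
python3 -m creep '[[0,60,0,0,0],[0,60,0,0,0],[0,60,0,0,0],[0,60,0,0,0],[0,60,0,0,0],[0,60,0,0,0],[0,60,0,0,0],[0,60,0,0,0]]'
python3 - <<'E'
from h import *
status(.03)
t=ctrl.get_image("top")[185:310,120:345,::-1]
cv2.imwrite('pics/end.png',np.vstack([cv2.resize(t,(640,356),interpolation=2)]+[vial(n,0).astype(np.uint8)[30:162] for n in('top',)]))
E
```

```text
t: 18.53
tool_pos: [0.5552, 0.2543, 0.2148]
tool_rot: [2.282, 2.158, 0.004]
contact_force: [0.3, 0.6, 0.6]
opening: 0.0855
t: 19.2
tool_pos: [0.5585, 0.3115, 0.213]
tool_rot: [2.283, 2.158, 0.0]
contact_force: [-0.1, 0.8, -0.1]
opening: 0.0857
t 19.2 tcp [0.5585 0.3115 0.213 ] F [-0.12  0.8  -0.1 ] open 0.0857 tilt [ 0. -0. -1.]
shift [-219.4    2.6  200. ] turn -0.0013
tip plate x,y mm 72.6 249.4
top bubble -1.18  lines -13.0 9.4  reading 0.64 (vis 77)
scene bubble -3.07  lines -13.7 9.1  reading -0.76 (vis 51)
```

View pics/end.png

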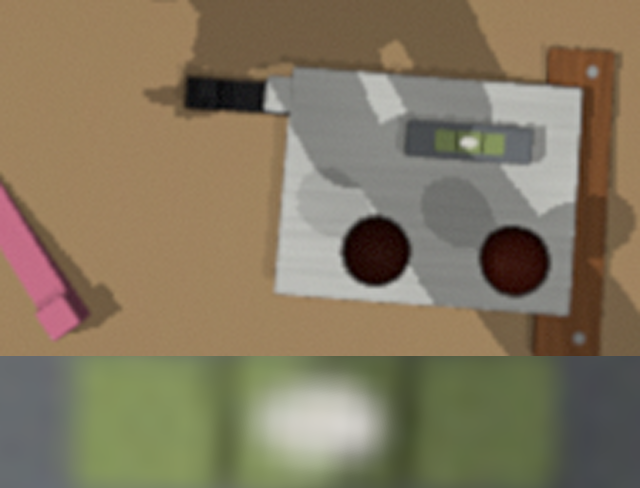

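The wedge is flat under the ear (heel at 187..265, 75..110), the plate sits against its bar, and the bubble at u≈318 is midway between the lines (about 225 and 400). I hand in.

```bash
python3 -c "
from h import *
bubble('top');bubble('scene')
print(ctrl.finish_job())"
```

```text
top bubble -1.17  lines -13.1 9.4  reading 0.67 (vis 76)
scene bubble -2.88  lines -13.7 9.5  reading -0.76 (vis 49)
the job is handed in; nothing more can be done
None
```

I gripped the large black wedge by its heel and lined it up with the plate. I then crept its thin end under the pad to about 108 mm past it, released it, lifted clear and handed the job in at about 19 s.

- **Bubble:** after release the top view read +0.7 mm and the scene view −0.8 mm. They differ by about 1.4 mm, but both are well inside ±3 mm, and two readings about 0.1 s apart held steady. The scene view is the blurrier of the two.
- **Push force:** I sampled it between moves, and the robot's wrist showed at most about 11 N. I had no direct reading of the force between wedge and plate.
- **Wedge and plate:** the last top view shows the wedge straight under the ear and the plate still against its bar. I did not measure the wedge's tilt or the load it carries.
- **Bystanders:** I did not check their positions again at the end. The arm only passed above that side of the bench, at about 0.3 m.

No check failed.

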